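# Roll a bamboo blank home in the drilling cradle

## Robot

A 6-joint arm with a two-finger parallel gripper is mounted at the origin on the work surface. World frame = base frame: x ahead of the robot, y to its left, z up, the work surface at z = 0. Lengths are in m, angles in rad, forces in N, time in s.
With the tool pointing down it reaches from about 0.375 to 0.925 m from the base axis. Payload 5.7 kg.
Tool frame: the origin (TCP) lies midway between the tips of the shut fingers; the grasp point (between the pads) lies 19 mm behind it; z points along the fingers, x is the direction in which the jaws open and shut, and the axes are right-handed (so a half turn about z gives the same grasp; the last joint's range is limited). The gripper opens to 88 mm and grips with 3 to 60 N. Pads are 20 mm wide; open, the fingers measure 115 mm over their backs; the gripper's body (75 mm by 178 mm) begins 61 mm behind the grasp point.
Start: joints at [-0.115, 0.359, 1.51, -0, 1.272, -0.115], TCP at [0.6, -0, 0.223] pointing down, gripper open.
Joint ranges: [-2.97, 2.97], [-1.01, 2.36], [0.21, 2.38], [-0.96, 4.11], [0.2, 2.71], [-2.98, 2.98]. Speed limits (rad/s): [2.39, 2.39, 3.14, 3.14, 3.14, 3.14].

## Interface

Orientations are given as a unit quaternion [x, y, z, w].
In Python, from bench import move_ptp, servo_line, goto_joints, move_gripper, sleep, inverse_kinematics, capture, PlanningError, close_job, spot_in, silhouettes, current_clock, current_joint_pos, current_qvel, current_joint_torque, current_position, current_orientation, current_force, current_torque, current_finger_gap gives the robot as it stands. Calls block until the motion is done:
- move_ptp(position, orientation): joint-space move of the TCP to a pose.
- servo_line(position, orientation=None, rate=0.15, contact_N=None): straight line of the TCP; orientation=None keeps the orientation; rate is the mean speed in m/s. With contact_N (N) it stops when the force on the tool has changed by that much, and returns True; else False.
- goto_joints(angles): joint-space move.
- move_gripper(opening): finger opening in m; the grip force is fixed at half the most; returns when the fingers have stopped.
- sleep(seconds).
- inverse_kinematics(position, orientation): joint angles nearest the present ones, or None.
- capture(name): name is "scene" or "side" or "wrist"; returns a dict with "image" (420x560x3 uint8, blue, green, red), "range_z" (420x560 float32, m along the optical axis (not along the pixel's ray), 0 where there is no reading), "intrinsics" (3x3 intrinsics, pixels), "R" (3x3) and "t" (3): a world point X has camera coordinates R X + t. Camera axes: x right, y down, z forward; pixel columns grow to the right and rows downward; lengths in m; the calibration is good to about 2 mm. The wrist camera is an equidistant fisheye: a pixel r from the principal point sees the ray r / f radians off the axis. A picture is of the moment at which its call begins.
A pose or a line that the arm cannot do raises PlanningError and nothing moves.
- close_job(): hands the job in, once; it reports no verdict.
Trained networks look in the newest picture that a camera, given by its name, has taken for a name from the list of things; names that differ only in an ending like _2 or _b are one class to them, and where a whole thing is asked for, a point or a joint stands for the part that bears it (a point fixed in the world has none). Each returns a list of dicts, best first, with "conf" (0 to 1); they miss things now and then, are a little off and sometimes report something else, mostly with a low value. They report only what shows in the picture. A call takes as long as a camera call. They do not tell look-alikes from the thing itself.
- spot_in(camera, query): "xy" ([column, row] in pixels, amid what is visible of it).
- silhouettes(camera, query): "region" (420x560 bool, what is visible of it) and "xy" ([column, row] in pixels, amid what is visible of it).
Readings, each from a call of its own:
- current_clock(): time.
- current_joint_pos(): joint angles.
- current_qvel(): joint speeds.
- current_joint_torque(): joint torques, N m.
- current_position(): TCP position.
- current_orientation(): TCP orientation.
- current_force(): force on the tool from outside, world axes, zero at the start.
- current_torque(): the same for the moment, N m.
- current_finger_gap(): finger opening in m.
Only numpy, scipy, OpenCV 4.12 (cv2) and the standard library are available. Lean on these libraries where they do the work, as an engineer would, in place of code of your own. Each camera call takes 0.05 s, during which the arm holds its last target. There are 200 camera calls.

## Task

Nudge the bamboo tube lying in the drilling cradle up the sloped gutter until it drops into the seat against the backstop and stays there without rolling back, then push the swung-out drill guide all the way round to its stop, so that its bushing stands over the tube. Only push the tube along the cradle: don't pick it up or take it out, and leave the other things on the bench where they are.

Things in the scene. Friction and masses are not known exactly. Their poses are not given: they have to be found in the camera images.
- cradle: Wooden drilling cradle screwed to the bench, 300 x 150 mm. Origin on the bench surface (z 0); x axis along the gutter uphill to the backstop, y across, z up. All mm below are in this frame. Landing, gutter and seat are 84 mm wide (y -42 to 42) between cheeks 12 mm thick that stand 15 mm above the floor everywhere. Low end board: x -154 to -145, top z 34.
- gutter_foot (a point): Where the slope begins, on the floor's centre line: x -60, z 26. Before it, from x -145, lies a level landing (floor z 26); after it the gutter floor rises at 12 degrees.
- gutter_lip (a point): Top of the slope, on the floor's centre line: x 60, z 51.5. There the floor drops 5 mm into the level seat (floor z 46.5), which ends at the backstop's face at x 98.5. Backstop 18 mm thick, top z 78.5.
- seat (a point): Where the tube's centre is when it lies in the seat against the backstop: x 75.5, y 0, z 69.5. Axes as the cradle's.
- blank: Bamboo tube, 46 mm outside diameter, 80 mm long, about 50 g, smooth. Lies across the cradle on the landing and rolls along the gutter between the cheeks (2 mm play each end). Let go on the slope it rolls back down; on the landing and in the seat it stays. Origin at its centre, y axis along the tube (x, z turn as it rolls). Centre 49 mm over the bench on the landing, 69.5 in the seat.
- guide (a joint): Angle (rad) of the drill guide, a flat arm 28 mm wide, z 96.5 to 110.5, reaching 118 mm from its upright pivot. 0: at its stop, pointing along the cradle's +y, bushing over the seat, 4 mm above the seated tube. Grows as it swings out towards the cradle's +x: at angle a it points along (sin a, cos a) in cradle x, y. Stays where left; needs about 2 N at the peg. Starts at 1.2 to 1.8.
- guide_pivot (a point): The guide's pivot axis at the arm's underside: x 75.5, y -72, z 96.5; pivot bolt to z 124. Below it a wooden bracket (x 53 to 98, y -91 to -54, top z 94.5). On the cheek at x 57.5, y -48 a steel register pin of 8 mm diameter, top z 110, against which the arm stops.
- guide_peg (a point): Middle of the upright wooden peg on the guide's arm, 105 mm from the pivot: 16 mm diameter, 40 mm tall (z 110.5 to 150.5 over the bench, this point at 130.5).
- guide_bush (a point): Underside of the arm on the bushing's axis, 72 mm from the pivot; the steel bushing is 18 mm in diameter and stands 9 mm above the arm.
- offcut_tall: Spare bamboo tube standing on end, 38 mm diameter, 90 mm tall, on the robot's side of the cradle; a bystander. Origin at the centre of its underside.
- offcut_short: Short bamboo ring standing on end, 46 mm diameter, 40 mm tall, on the far side of the cradle beside its low end; a bystander. Origin at the centre of its underside.
- cobble: Grey hammer stone, 70 mm across, 44 mm high, on the far side of the cradle; a bystander. Origin at the centre of its underside.
- shell: Pale shell, a dome 60 mm across and 18 mm high, beyond the backstop end of the cradle; a bystander. Origin at the centre of its underside.
- awl: Small hand tool 150 mm long lying on the robot's side of the cradle; a bystander. Origin at the centre of its underside.
- mallet: Mallet 260 mm long lying at the left of the bench; a bystander. Origin at the centre of its underside.
- flywheel: Wooden disc with a small hole, 90 mm diameter, 26 mm high, at the right of the bench; a bystander. Origin at the centre of its underside.
- bowl: Clay bowl, 110 mm across the rim, 45 mm high, at the right of the bench; a bystander. Origin at the centre of its underside.
Mind the look-alikes: they are no part of the job. What is shaped like the blank but pink is not meant.

How it is judged:
By the outcome, as a careful person would: the job done as asked, in the order asked, and still so for the second after the job is handed in, with the robot touching nothing.
It also fails if it takes over 51 s, if anything falls off the work surface, if the arm or the gripper's body presses on something with over 40 N, if the wrist force passes 120 N, or if a joint passes its speed limit or range.

## Working session

There is one attempt and no reset: what is moved stays moved. The work goes in short steps, each a Python script; the robot and the scene stay as the last script left them, time stands still between calls to the robot, and variables do not carry over. Pictures are saved under pics/ and viewed, about 8 in all and at most 12, crops included, and the job is handed in when it is done.

```bash
ls; mkdir -p pics; cat > h.py <<'E'
import numpy as np, cv2
from bench import *
def world(c,uv,d=None):
    u,v=uv; K=c["intrinsics"]
    if d is None: d=c["range_z"][int(round(v)),int(round(u))]
    p=np.array([(u-K[0,2])/K[0,0]*d,(v-K[1,2])/K[1,1]*d,d])
    return c["R"].T@(p-c["t"])
def cloud(c,mask):
    K=c["intrinsics"]; v,u=np.nonzero(mask&(c["range_z"]>0)); d=c["range_z"][v,u]
    p=np.stack([(u-K[0,2])/K[0,0]*d,(v-K[1,2])/K[1,1]*d,d],1)
    return (p-c["t"])@c["R"]
E
python3 - <<'E'
from h import *
ims=[]
for n in ["scene","side"]:
    c=capture(n); cv2.imwrite(f"pics/{n}0.png",c["image"])
    print(n,"cam at",-c["R"].T@c["t"])
    for q in ["cradle","blank","guide","guide_peg","guide_bush","guide_pivot","offcut_tall","offcut_short","cobble","shell","awl"]:
        for r in silhouettes(n,q)[:3]:
            P=cloud(c,r["region"])
            if len(P): print(q,round(r["conf"],2),np.round(r["xy"]),len(P),"med",np.round(np.median(P,0),3),"lo",np.round(np.percentile(P,3,axis=0),3),"hi",np.round(np.percentile(P,97,axis=0),3))
print(current_clock())
E
```

```text
pics
scene cam at [ 1.37156064 -0.29101841  0.7197626 ]
cradle 0.56 [280. 250.] 4346 med [ 0.543 -0.034  0.039] lo [ 0.441 -0.202  0.005] hi [0.579 0.133 0.113]
blank 0.93 [237. 247.] 402 med [ 0.516 -0.161  0.065] lo [ 0.464 -0.181  0.033] hi [ 0.536 -0.139  0.073]
blank 0.75 [177. 209.] 316 med [ 0.223 -0.296  0.035] lo [ 0.126 -0.319  0.   ] hi [ 0.242 -0.273  0.046]
blank 0.68 [238. 314.] 603 med [ 0.734 -0.202  0.04 ] lo [ 0.71  -0.237  0.02 ] hi [ 0.743 -0.167  0.047]
guide 0.75 [328. 236.] 55 med [0.459 0.137 0.007] lo [0.449 0.118 0.002] hi [0.468 0.157 0.013]
guide 0.74 [330. 226.] 550 med [0.552 0.099 0.11 ] lo [0.364 0.029 0.001] hi [0.572 0.229 0.145]
guide_peg 0.59 [331. 226.] 512 med [0.553 0.096 0.11 ] lo [0.48  0.029 0.034] hi [0.572 0.155 0.145]
guide_peg 0.41 [328. 235.] 61 med [0.459 0.136 0.007] lo [0.449 0.116 0.001] hi [0.468 0.156 0.014]
guide_peg 0.24 [243. 220.] 362 med [ 0.38  -0.108  0.057] lo [ 0.351 -0.125  0.006] hi [ 0.387 -0.09   0.09 ]
guide_bush 0.69 [236. 248.] 413 med [ 0.516 -0.161  0.066] lo [ 0.461 -0.18   0.034] hi [ 0.536 -0.139  0.073]
guide_
[... 1926 characters left out ...]
 0.68 [237. 183.] 300 med [ 0.608 -0.133  0.028] lo [ 0.588 -0.165  0.001] hi [ 0.63  -0.122  0.041]
cobble 0.65 [220. 211.] 332 med [0.612 0.003 0.035] lo [ 0.593 -0.033  0.   ] hi [0.64  0.019 0.044]
cobble 0.48 [316. 231.] 284 med [0.353 0.029 0.021] lo [ 0.343 -0.029  0.001] hi [0.369 0.116 0.027]
cobble 0.19 [249. 384.] 1957 med [0.444 0.466 0.024] lo [0.358 0.351 0.013] hi [0.531 0.536 0.028]
shell 0.91 [279. 260.] 325 med [0.432 0.143 0.012] lo [0.409 0.119 0.003] hi [0.457 0.162 0.019]
shell 0.16 [316. 230.] 201 med [0.354 0.027 0.023] lo [ 0.345 -0.013  0.009] hi [0.366 0.068 0.027]
awl 0.53 [315. 233.] 239 med [0.354 0.027 0.022] lo [ 0.344 -0.018  0.009] hi [0.367 0.078 0.027]
1.2
```

```bash
python3 - <<'E'
from h import *
a=cv2.imread("pics/scene0.png")[150:350,130:430]; b=cv2.imread("pics/side0.png")[110:310,150:450]
cv2.imwrite("pics/both.png",np.vstack([cv2.resize(x,(800,533),interpolation=cv2.INTER_CUBIC)[:, :] for x in (a,)]))
cv2.imwrite("pics/b.png",cv2.resize(b,(800,533),interpolation=cv2.INTER_CUBIC))
E
```

```text
(no output)
```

View pics/both.png

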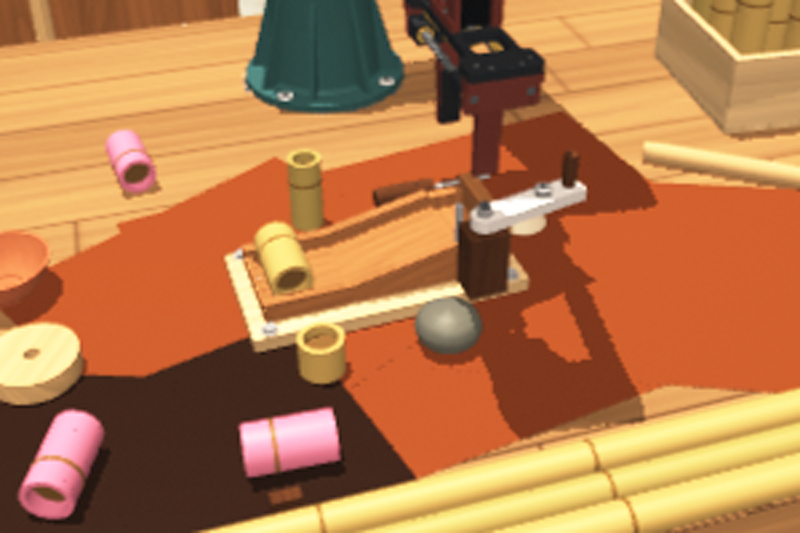

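View pics/b.png

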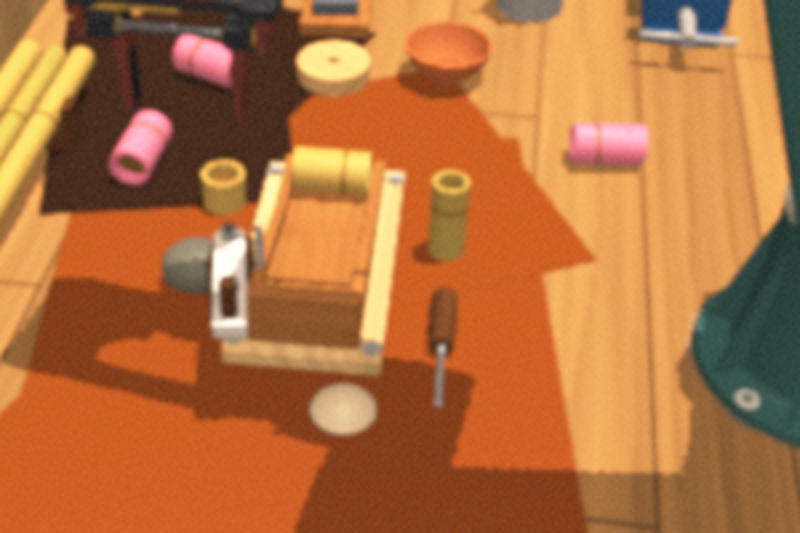

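```bash
cat > fit.py <<'E'
from h import *
from scipy.spatial import cKDTree
from scipy.optimize import minimize
def box(x0,x1,y0,y1,z0,z1,s=2.):
    n=lambda a,b:np.linspace(a,b,max(2,int((b-a)/s)+1))
    o=[]
    for z in (z1,): o.append(np.array([(x,y,z) for x in n(x0,x1) for y in n(y0,y1)]))
    for x in (x0,x1): o.append(np.array([(x,y,z) for y in n(y0,y1) for z in n(z0,z1)]))
    for y in (y0,y1): o.append(np.array([(x,y,z) for x in n(x0,x1) for z in n(z0,z1)]))
    return np.vstack(o)
fl=lambda x: np.where(x<-60,26,np.where(x<60,26+(x+60)*np.tan(np.radians(12)),46.5))
xs=np.arange(-145,98.5,2.)
M=[np.array([(x,y,float(fl(x))) for x in xs for y in np.arange(-42,42.1,2)]),
   box(-154,-145,-54,54,14,34),box(98.5,116.5,-54,54,14,78.5),box(53,98,-91,-54,14,94.5)]
for s in (-1,1):
    M.append(np.array([(x,s*y,float(fl(x))+15) for x in xs for y in np.arange(42,54.1,2)]))
    M.append(np.array([(x,s*54,z) for x in xs for z in np.arange(14,float(fl(x))+15,2)]))
    M.append(np.array([(x,s*42,float(fl(x))+z) for x in xs for z in np.arange(0,15,2)]))
T=cKDTree(np.vstack(M))
def tocr(P,x,y,th):
    c,s=np.cos(th),np.sin(th); d=(P[:,:2]-[x,y])*1000
    return np.c_[d@[c,s],d@[-s,c],P[:,2]*1000]
def fit(P,x0):
    def f(p):
        Q=tocr(P,p[0],p[1],p[2]); Q=Q[(Q[:,2]>17)&(Q[:,2]<95)]
        return np.minimum(T.query(Q)[0],8).mean()
    return minimize(f,x0,method="Nelder-Mead",options=dict(initial_simplex=np.array(x0)+np.array([[0,0,0],[.015,0,0],[0,.015,0],[0,0,.1]])))
E
python3 - <<'E'
from fit import *
Ps=[]
for n in ["scene","side"]:
    c=capture(n); r=silhouettes(n,"cradle")[0]["region"]; P=cloud(c,r); P=P[P[:,2]>.017]; Ps.append(P)
    b=fit(P,[.5,-.02,1.6]); print(n,len(P),b.x,b.fun)
P=np.vstack(Ps); res=min((fit(P,[.5,-.02,t]) for t in (1.45,1.57,1.7)),key=lambda r:r.fun); print(res.x,res.fun)
np.save("cradle.npy",res.x)
for n in ["scene","side"]:
    c=capture(n)
    r=silhouettes(n,"guide_peg")[0]["region"]; Q=tocr(cloud(c,r),*res.x)
    p=Q[(Q[:,2]>118)&(Q[:,2]<155)]; f=p[np.hypot(p[:,0]-75.5,p[:,1]+72)>80]
    m=f.mean(0); print(n,"peg",m,len(f),"R",np.hypot(m[0]-75.5,m[1]+72),"ang",np.arctan2(m[0]-75.5,m[1]+72))
    A=Q[(Q[:,2]>106)&(Q[:,2]<114)]; d=A-[75.5,-72,0]; print("arm ang",np.median(np.arctan2(d[:,0],d[:,1])[np.hypot(d[:,0],d[:,1])>40]))
    for r in silhouettes(n,"blank"):
        Q=tocr(cloud(c,r["region"]),*res.x)
        if abs(np.median(Q[:,0]))<160 and abs(np.median(Q[:,1]))<50: 
            Q=Q[Q[:,2]>45];print("blank",np.median(Q,0),np.percentile(Q,[2,98],axis=0), "top",Q[Q[:,2]>69].mean(0))
print(current_orientation())
E
```

```text
scene 507 [ 0.494839   -0.01332552  1.66421147] 0.34865264845378446
side 3848 [ 0.48698665 -0.03920312  1.61405976] 2.5180517463626813
[ 0.4869843  -0.03920323  1.61398341] 2.520368649813286
scene peg [174.84826043 -62.06673363 134.29029405] 56 R 99.84361086367905 ang 1.4711432179263522
arm ang 1.518333899471514
blank [-123.88223158  -13.5238403    67.35723513] [[-141.83158009  -43.94909671   46.64044754]
 [ -99.30369242   34.86325912   72.84156161]] top [-119.99647882   -5.58050933   70.91552674]
side peg [183.38278491 -53.085829   137.12304558] 102 R 109.5282664193372 ang 1.397238736826567
arm ang 1.380320071561206
blank [-102.5520765     0.20444338   64.33219189] [[-129.06291384  -39.02056948   46.03727067]
 [ -93.36210615   38.95372925   73.48695177]] top [-114.63721488   -1.61797891   71.1476409 ]
[ 9.99999999e-01 -2.33270899e-05 -3.80003641e-05 -4.79922853e-06]
```

```bash
python3 - <<'E'
from fit import *
x0=np.load("cradle.npy"); Ps=[]
for n in ["scene","side"]:
    c=capture(n); P=cloud(c,c["range_z"]>0); Q=tocr(P,*x0)
    P=P[(abs(Q[:,0])<160)&(Q[:,1]>-95)&(Q[:,1]<62)&(Q[:,2]>20)&(Q[:,2]<93)]
    b=fit(P,x0); print(n,len(P),b.x,b.fun); Ps.append((P,n))
P=np.vstack([p for p,_ in Ps]); b=fit(P,x0); print(b.x,b.fun); np.save("cradle.npy",b.x)
for p,n in Ps:
    Q=tocr(p,*b.x); d=T.query(Q)[0]; print(n,np.percentile(d,[25,50,75,90]))
for n in ["scene","side"]:
    c=capture(n); Q=tocr(cloud(c,c["range_z"]>0),*b.x); d=Q-[75.5,-72,0]; R=np.hypot(d[:,0],d[:,1])
    k=(R>85)&(R<125)&(d[:,0]>0)&(Q[:,1]<20); p=Q[k&(Q[:,2]>120)&(Q[:,2]<152)]; m=p.mean(0)-[75.5,-72,0]
    print(n,"peg",len(p),m,np.hypot(*m[:2]),np.arctan2(m[0],m[1]))
    a=d[(R>40)&(R<118)&(Q[:,2]>107)&(Q[:,2]<113)&(d[:,0]>0)]; print("arm",len(a),np.median(np.arctan2(a[:,0],a[:,1])))
    p=Q[(abs(Q[:,0])<160)&(abs(Q[:,1])<42)&(Q[:,2]>fl(Q[:,0])+20)&(Q[:,0]<20)]
    f=lambda q:np.abs(np.hypot(p[:,0]-q[0],p[:,2]-q[1])-23).mean()
    s=minimize(f,[-110,49],method="Nelder-Mead"); print("blank",s.x,s.fun,np.percentile(p[:,1],[1,99]),len(p))
E
```

```text
scene 3107 [ 0.48982787 -0.03941122  1.6161295 ] 2.4361546809423498
side 3191 [ 0.48761735 -0.03914958  1.61261134] 2.588706091251103
[ 0.48946588 -0.03925789  1.61757471] 2.5511998280594175
scene [ 1.00650223  1.42703564  2.50413558 18.84081472]
side [ 1.07770256  1.5633506   2.73371671 22.46912712]
scene peg 62 [ 99.82228744  12.51846061 137.4906759 ] 100.6041794633713 1.446040150272316
arm 135 1.4933653699186
blank [-114.97992278   94.09818862] 204.85192136435822 [-40.9834272   38.84602824] 600
side peg 94 [107.78755811  20.56655346 138.37961833] 109.73213204725941 1.3822562143635666
arm 163 1.3640602651633726
blank [-118.17789292   49.13935985] 23.945165043594304 [-38.49879954  41.14761318] 424
```

```bash
cat > mv.py <<'E'
from h import *
from scipy.spatial.transform import Rotation as Ro
cx,cy,th=np.load("cradle.npy")
def W(x,y,z): return [cx+(x*np.cos(th)-y*np.sin(th))/1000,cy+(x*np.sin(th)+y*np.cos(th))/1000,z/1000]
def Q(yaw): return list((Ro.from_euler("z",yaw)*Ro.from_quat([1,0,0,0])).as_quat())
def toC():
    p=np.array(current_position()); d=(p[:2]-[cx,cy])*1000; c,s=np.cos(th),np.sin(th)
    return np.round([d@[c,s],d@[-s,c],p[2]*1000],1)
q0=Q(th-np.pi/2)
E
python3 - <<'E'
from mv import *
move_gripper(.04)
move_ptp(W(-172,0,120),q0)
servo_line(W(-172,0,42),q0,rate=.12)
hit=servo_line(W(-148,0,42),q0,rate=.04,contact_N=1.5); print("hit",hit,toC(),current_clock(),current_force(),current_finger_gap())
c=capture("side"); cv2.imwrite("pics/s1.png",cv2.resize(c["image"][110:310,150:450],(800,533),interpolation=cv2.INTER_CUBIC))
E
```

```text
hit False [-1.48e+02 -1.00e-01  4.20e+01] 5.325 [-0.41228957 -0.10295959  0.01435526] 0.03944145250820924
```

View pics/s1.png

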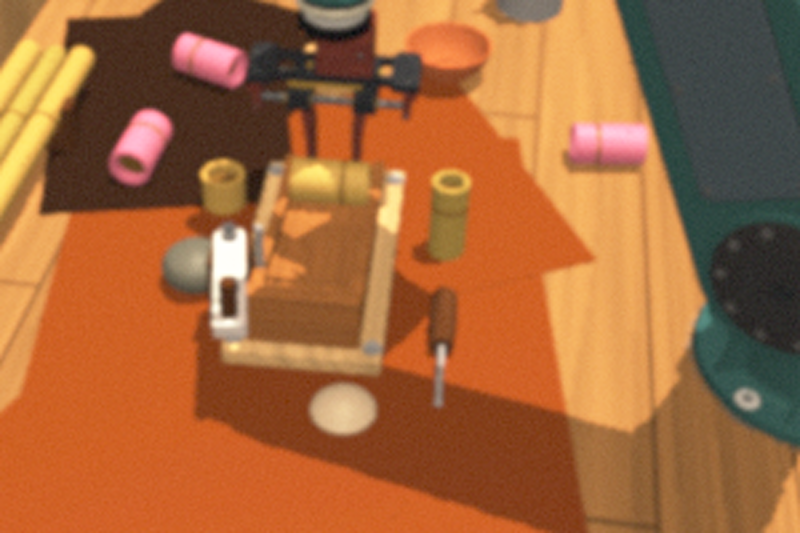

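The fingers, at about (330,130) in the crop, stand behind the tube at (330,180) and between the cheeks, with nothing else touched. I'll push up the slope now.

```bash
python3 - <<'E'
from mv import *
servo_line(W(-93,0,42),q0,rate=.07)          # tube reaches slope foot
k=np.tan(np.radians(12))
servo_line(W(22,0,42+115*k-1),q0,rate=.07)
hit=servo_line(W(45,0,64),q0,rate=.04,contact_N=4); print(hit,toC(),current_clock(),current_force())
c=capture("side"); cv2.imwrite("pics/s2.png",cv2.resize(c["image"][110:310,150:450],(800,533),interpolation=cv2.INTER_CUBIC))
from fit import tocr
for n in("side","scene"):
    c=capture(n)
    for r in silhouettes(n,"blank"):
        P=tocr(cloud(c,r["region"]),cx,cy,th); m=np.median(P,0)
        if abs(m[0])<160 and abs(m[1])<60: print(n,r["conf"],m,np.percentile(P,[3,97],axis=0).round(1))
E
```

```text
True [40.2  0.1 64.1] 8.6167 [-1.11221039 -2.85152512  2.39763467]
side 0.94 [87.16957107  0.4370314  87.91671773] [[ 63.3 -36.8  75.2]
 [ 97.6  39.8  93.5]]
scene 0.52 [ 66.73302243 -25.57305138  89.48930708] [[ 52.6 -48.9  69.5]
 [ 86.2 -10.3 108.6]]
scene 0.25 [-18.78128846 -53.57873074  34.56032055] [[-162.5  -92.5    9.5]
 [ 169.4   45.9  114.1]]
```

View pics/s2.png

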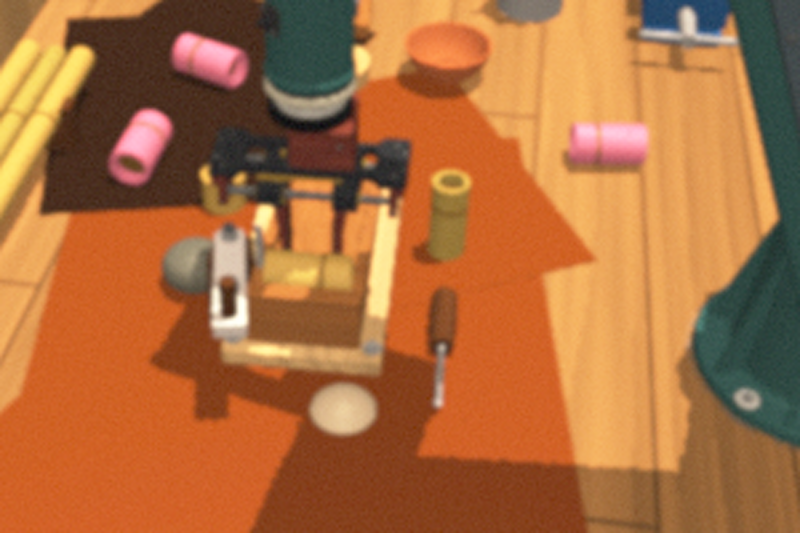

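The tube at crop (310,270) lies against the backstop. Its top is at z≈93 (92.5 when seated), and contact came at the x I expected. Next I'll retract, recheck the tube and the peg, and go to the peg.

```bash
cat > chk.py <<'E'
from mv import *
from fit import tocr, minimize
def check():
    for n in("side","scene"):
        c=capture(n); P=tocr(cloud(c,c["range_z"]>0),cx,cy,th); d=P-[75.5,-72,0]; R=np.hypot(d[:,0],d[:,1])
        p=P[(R>85)&(R<125)&(P[:,2]>122)&(P[:,2]<152)&(d[:,0]>-25)&(P[:,1]<50)]
        if len(p): m=np.median(p,0)-[75.5,-72,0]; print(n,"peg",len(p),m.round(1),np.hypot(*m[:2]).round(1),"ang",np.arctan2(m[0],m[1]).round(3))
        a=d[(R>40)&(R<118)&(P[:,2]>107)&(P[:,2]<113)&(d[:,0]>-30)&(P[:,1]<50)]
        if len(a): print(n,"arm",len(a),np.median(np.arctan2(a[:,0],a[:,1])).round(3))
        p=P[(P[:,0]>45)&(P[:,0]<97)&(abs(P[:,1])<38)&(P[:,2]>80)&(P[:,2]<95)]
        f=lambda q:np.minimum(abs(np.hypot(p[:,0]-q[0],p[:,2]-q[1])-23),6).mean()
        if len(p)>10: s=minimize(f,[75,69],method="Nelder-Mead"); print(n,"blank",len(p),s.x.round(1),round(s.fun,2))
    print(current_clock())
E
python3 - <<'E'
from chk import *
servo_line(W(10,0,66),q0,rate=.12)
servo_line(W(10,0,235),q0,rate=.25)
move_gripper(0)
check()
a=1.41; pos=lambda a,off,R=105:(75.5+R*np.sin(a)+off*np.cos(a),-72+R*np.cos(a)-off*np.sin(a))
move_ptp(W(*pos(a,45),235),Q(th-np.pi/2-a)); print(current_joint_pos(),toC())
check()
E
```

```text
side peg 88 [108.6  20.9 140.1] 110.6 ang 1.381
side arm 169 1.345
side blank 335 [75.9 69.2] 1.41
scene peg 59 [ 99.7  11.8 137. ] 100.4 ang 1.453
scene arm 133 1.489
scene blank 184 [74.8 69.1] 0.84
10.9333
[ 1.39909943e-01  3.47679602e-01  1.49552711e+00 -2.34709665e-04
  1.29862033e+00  1.50271370e+00] [186.  -99.5 235. ]
side peg 87 [108.2  20.4 139.8] 110.1 ang 1.384
side arm 162 1.354
side blank 339 [75.7 69.4] 1.28
scene peg 60 [ 99.7  12.2 138.3] 100.4 ang 1.449
scene arm 136 1.482
scene blank 185 [75.4 69.2] 0.99
12.575
```

```bash
python3 - <<'E'
from chk import *
a0=1.41; pos=lambda a,off,R=105:(75.5+R*np.sin(a)+off*np.cos(a),-72+R*np.cos(a)-off*np.sin(a))
o=lambda a:Q(th-np.pi/2-a)
servo_line(W(*pos(a0,40),126),o(a0),rate=.2)
hit=servo_line(W(*pos(a0,12),126),o(a0),rate=.05,contact_N=1.2)
p=toC(); off=(p[0]-75.5)*np.cos(a0)-(p[1]+72)*np.sin(a0); print("hit",hit,p,"off",off)
OFF=18
for a in np.arange(1.3,0.14,-0.13):
    servo_line(W(*pos(a,OFF),126),o(a),rate=.07)
print(a,toC(),current_force(),current_clock())
check()
c=capture("side"); cv2.imwrite("pics/s3.png",cv2.resize(c["image"][110:310,150:450],(800,533),interpolation=cv2.INTER_CUBIC))
E
```

```text
hit True [181.4 -67.6 126.2] off 12.611806149195687
0.2599999999999991 [120.   24.6 126. ] [-0.24207774 -0.29353696 -0.8670891 ] 16.8583
side peg 100 [ 54.4  99.4 139.2] 113.3 ang 0.501
side arm 148 0.337
side blank 44 [80.2 64.7] 1.39
scene peg 122 [ 32.   90.9 139.5] 96.4 ang 0.338
scene arm 95 0.243
scene blank 153 [75.4 69.5] 1.03
16.9583
```

View pics/s3.png

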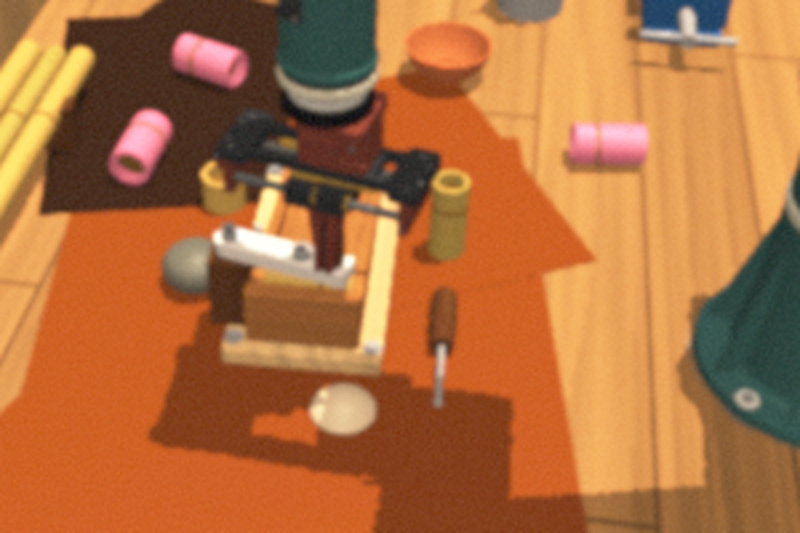

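The guide at crop (285,255) is nearly round, with the finger behind the peg. I'll push it on to the stop, with contact detection on.

```bash
python3 - <<'E'
from chk import *
pos=lambda a,off,R=105:(75.5+R*np.sin(a)+off*np.cos(a),-72+R*np.cos(a)-off*np.sin(a))
o=lambda a:Q(th-np.pi/2-a)
for a in (.18,.1): servo_line(W(*pos(a,18),126),o(a),rate=.05)
servo_line(W(*pos(.05,18),126),o(0.05),rate=.05,contact_N=10)
sleep(.2); print(toC(),current_force())
hit=servo_line(W(*pos(0,6),126),o(0),rate=.025,contact_N=8); print(hit,toC(),current_force())
servo_line(W(*pos(0,60),126),o(0),rate=.15)
servo_line(W(*pos(0,80),260),o(0),rate=.3)
move_ptp(W(-150,20,280),q0)
sleep(.3); check()
for n in("side","scene"):
    c=capture(n); im=c["image"][110:310,150:450] if n=="side" else c["image"][150:350,130:430]
    cv2.imwrite(f"pics/{n}4.png",cv2.resize(im,(800,533),interpolation=cv2.INTER_CUBIC))
E
```

```text
[ 98.8  31.9 126. ] [-0.20502708  1.05179967 -0.00149737]
True [ 93.6  32.7 125.9] [-0.58873497  3.97487304  1.88559461]
side peg 70 [  6.6 107.2 140.1] 107.4 ang 0.061
side arm 206 0.085
side blank 200 [75.8 68.6] 1.59
scene peg 61 [ -2.2  98.7 138.8] 98.7 ang -0.023
scene arm 107 -0.062
scene blank 72 [74.8 68.7] 1.09
21.1083
```

View pics/side4.png

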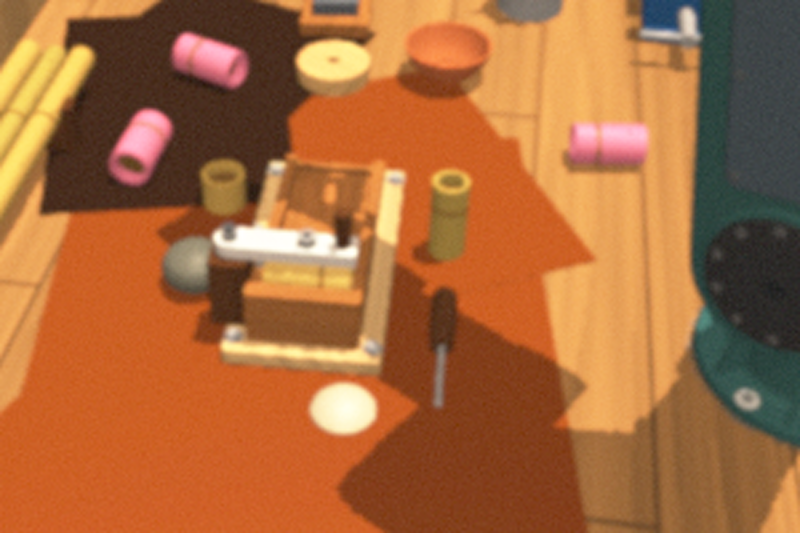

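View pics/scene4.png

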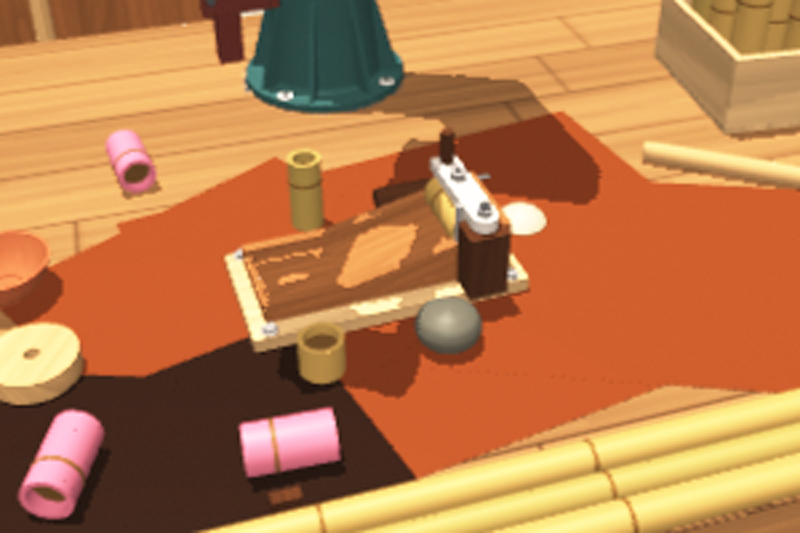

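The guide looks shut, at crop (285,243), and the tube is seated. The angle estimate averages about 0.02 rad, so I'll press once more, harder, to confirm it is on the stop.

```bash
python3 - <<'E'
from chk import *
move_ptp(W(150,33,260),q0)
servo_line(W(140,33,126),q0,rate=.3)
servo_line(W(100,33,126),q0,rate=.15)
sleep(.2)
for x,N in ((80,3),(80,8),(80,12)):
    hit=servo_line(W(x,33,126),q0,rate=.02,contact_N=N); f1=current_force(); p1=toC(); sleep(.2); print(N,hit,p1,np.round(f1,1),toC(),np.round(current_force(),1))
servo_line(W(140,33,126),q0,rate=.15)
servo_line(W(150,33,260),q0,rate=.3)
move_ptp(W(-150,20,280),q0)
sleep(.3); check()
E
```

```text
3 True [ 93.6  33.1 125.8] [1.  2.8 1.3] [ 93.6  33.3 125.6] [0.9 1.9 1.1]
8 True [ 93.6  33.2 125.6] [0.  3.2 2.7] [ 93.7  33.3 125.5] [0.2 2.2 1.3]
12 True [ 93.6  33.2 125.5] [0.8 3.9 1.7] [ 93.7  33.2 125.5] [0.8 3.  2. ]
side peg 66 [  6.2 105.9 140. ] 106.1 ang 0.058
side arm 199 0.066
side blank 192 [76.7 68.4] 1.65
scene peg 59 [ -2.4  98.1 139.8] 98.2 ang -0.024
scene arm 112 -0.066
scene blank 70 [74.8 69.1] 1.1
27.8917
```

```bash
python3 -c "
from bench import *
close_job(); print(current_clock())"
```

```text
the job is handed in; nothing more can be done
the job is handed in; nothing more can be done
```

The bamboo tube is in the seat against the backstop and the drill guide is round at its stop. I handed the job in at about 28 s of the allowed 51 s.

- **Tube:** I pushed the yellow tube up the gutter with two slightly opened fingers until it met the backstop. Afterwards both cameras put its centre at x 74.8–76.7 mm, z 68.4–69.5 mm, against a target of 75.5 and 69.5. It stayed there with the gripper away.
- **Guide:** I swung it round by its peg with the closed fingers. A second, harder push stopped at the same place each time, x 93.6 mm. That matches a guide angle of 0 if the finger is about 10 mm from its centre to its face, as the 20 mm pads suggest.
- **Bystanders:** They look unmoved in the final pictures, and the arm was clear of everything.

**Disagreements:**
- The two cameras gave peg angles of +0.06 and −0.02 rad. I put this down to each camera seeing only its own side of the peg.
- The finger's first touch on the peg came about 5 mm later than I expected. The second push was to rule out the guide having stopped short.

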